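Refit the stop bar in a guarded jig by feel

TASK

First clear the wooden offcut off the apron of the jig and lay it in the parts tray. Then put the loose stop bar back: reach its toe in under the guard, slide it sideways along the covered bed until the toe drops into the hidden notch there, and leave the bar lying level with its toe fully home. Do not knock over or push about the spray can, the jar, the small bottle or the tape measure.

Things in the scene. Friction and masses are not known exactly. Their poses are not given: they have to be found in the camera images.
- jig: Jig, bolted down: plywood base 310 x 310 x 18 mm. Origin on its middle line at bench level; x points from the open side (apron, robot side) in under the guard, y left, z up. In this frame the base runs from x -160 to 150; its bare front part, x -160 to -10, is the apron, top z 18 mm. Two bolt heads, 16 mm across, 6 mm high, stand on it at x -145, y +-140.
- jig_mouth (a point): Middle of the guard's open front, 53 mm up, on the jig's x -30; axes as the jig's. The opening is 250 mm wide (y -125 to 125), up to the roof's underside at z 76 mm. The roof (top z 80, screw heads 83 mm) covers x -30 to 150, y -155 to 155; sides and back are closed (back wall's inner face at x 144).
- jig_bed (a point): Point on the bed under the guard, in the middle (y 0) at the notch's depth: x 90, z 30 mm in the jig's frame. The steel bed is flat, top z 30 mm, from x -10 to the back wall. Its only notch runs from x 65 to 115, is 23 mm wide in y and 12 mm deep (floor z 18, level with the apron). The notch's middle lies anywhere from y -45 to 45, new each time, out of sight.
- bar_handle (a point): Centre of the black handle tab on the stop bar: 40 mm along the bar (x), 16 mm thick (y), 34 mm high. x points to the toe, z up. Aluminium bar, 22 mm wide, 18 mm thick, from x -53 to 179 of here, its top 17 and underside 35 mm below here. About 0.28 kg, centre of mass 74 mm ahead. Gripped at about 12 N by the tab it can still swing toe-down by its weight; far below that it drags askew.
- bar_toe (a point): Middle of the underside of the stop bar's toe, a steel foot 24 mm along the bar, 18 mm wide, 14 mm below the bar's underside; 165 mm ahead of the handle's centre and 49 mm below it. Home in the notch it is 18 mm above the bench, with the heel on the apron, the bar level and its underside 2 mm clear of the bed.
- bar_heel (a point): Middle of the underside of the stop bar's heel, a foot 20 mm along the bar, 22 mm wide, 40 mm behind the handle's centre, as low as the toe: the bar lies level on toe and heel on a flat surface.
- offcut_center (a point): Centre of the softwood offcut, 55 mm (x) by 90 mm (y) by 50 mm high, about 0.14 kg, lying on the jig's apron in front of the mouth at the start
- parts_tray: Wooden parts tray, fixed, origin under its centre on the bench: 200 mm (x) by 300 mm (y), walls 9 mm thick and 61 mm high, floor 6 mm thick; a 46 mm high divider across it at y -30 leaves a large empty compartment at y -27 to 141 and a small one at y -141 to -33 that holds two small metal hinge cups
- spray_can_center (a point): Centre of the standing spray can, 67 mm diameter, 198 mm high; a bystander, not to be disturbed
- screw_jar_center (a point): Centre of the standing screw-top jar, 62 mm diameter, 86 mm high; a bystander, not to be disturbed
- oil_bottle_center (a point): Centre of the small standing dropper bottle, 33 mm diameter, 102 mm high; a bystander, not to be disturbed
- tape_measure_center (a point): Half-way up the standing tape measure, 34 x 88 mm, 62 mm high; a bystander, not to be disturbed

How it is judged:
By the outcome, as a careful person would: the job done as asked, in the order asked, and still so for the second after the job is handed in, with the robot touching nothing.
It also fails if it takes over 64 s, if anything falls off the work surface, if the arm or the gripper's body presses on something with over 40 N, if the wrist force passes 120 N, or if a joint passes its speed limit or range.

ROBOT

A 6-joint arm with a two-finger parallel gripper is mounted at the origin on the work surface; the furniture and walls round the work are solid. World frame = base frame: x ahead of the robot, y to its left, z up, the work surface at z = 0. Lengths are in m, angles in rad, forces in N, time in s.
With the tool pointing down it reaches from about 0.275 to 0.85 m from the base axis. Payload 5.2 kg.
Tool frame: the origin (TCP) lies between the finger pads; the fingertips stand 22 mm ahead of it and the grasp point (between the pads) lies 3 mm ahead of it; z points along the fingers, y is the line along which they close (so a half turn about z gives the same grasp; the last joint's range is limited). The gripper opens to 85 mm and grips with 20 to 120 N. Pads are 22 mm wide; open, the fingers measure 114 mm over their backs; the gripper's body (76 mm by 85 mm) begins 54 mm behind the grasp point. The pads swing forward as they close: fully open they stand 13 mm farther back than shut.
Start: joints at [-1.482, 0.259, 1.535, -0, 1.348, -0.203], TCP at [0.158, -0.527, 0.253] pointing down, gripper open.
Joint ranges: [-3.14, 3.14], [-0.91, 2.08], [0.19, 2.58], [-1.22, 4.36], [0.22, 2.71], [-3.12, 3.12]. Speed limits (rad/s): [2.57, 2.57, 3.14, 3.14, 3.14, 3.14].

INTERFACE

Orientations are given as a 3x3 rotation matrix whose columns are the frame's x, y, z axes.
In Python, from station import ctrl gives the robot as it stands.
- The arm moves only by the tool carry_out, never from a script. Its argument "deltas" is a list of rows, each an object of numbers: "dx", "dy", "dz": the shift along the tool's x, y, z in mm; "ax", "ay", "az": the turn, a rotation vector about the tool's x, y, z in rad; "gripper": the finger opening in mm, from 0 to 85.4. In form: [{"dx": .., "dy": .., "dz": .., "ax": .., "ay": .., "az": .., "gripper": ..}, ...]. A call has 1 to 10 rows; each row shifts and turns the commanded pose from where the row before left it, along the tool's axes as they then stand; what a row does not reach is not made up. A row lasts 1/8 s, in which the tool goes at most 62.5 mm and 10.7 degrees, less where a joint would pass 70% of its speed; a pose out of reach is approached as far as the arm can. A call is refused whole if a number of a shift passes 62.5 or a number of a turn 0.188, either way. A call with a gripper value outside its range is refused whole. The fingers move at their own pace and stop on an object; the grip force is fixed at half the most. Time passes only in rows, so rows that do not move let the fingers close. It gives the time, the measured TCP pose, the force, the opening and the grip force at its end, in the units of the state.
- ctrl.observe(): the state, without advancing time (a new reading comes with each control period).
- ctrl.snapshot(name): name is "scene" or "top" or "wrist"; returns a dict with "frame" (420x560x3 uint8, red, green, blue), "intrinsics" (3x3 intrinsics, pixels), "world_from_camera" (4x4, takes a point from camera to world coordinates); the wrist camera has in their place "T_tool_cam" (4x4, takes a point from camera to tool coordinates, whose origin is the TCP and whose axes are the flange's). Camera axes: x right, y down, z forward; pixel columns grow to the right and rows downward; lengths in m; the calibration is good to about 2 mm. A picture is of the moment at which its call begins: read the wrist's pose just before it. There is no depth.
- ctrl.job_done(): hands the job in; it is judged then, once.
The state is a dict: "clock": time; "q": joint angles; "qd": joint speeds; "tau": joint torques, N m; "tcp_pos": TCP position; "ee_rot": TCP orientation; "ft_force": force on the tool from outside, world axes, zero at the start; "wrist_torque": the same for the moment, N m; "gripper_width": opening from 0.0 (shut) to 1.0 (fully open); "gripper_force": force on a finger pad.
Only numpy, scipy, OpenCV 4.12 (cv2) and the standard library are available. Lean on these libraries where they do the work, as an engineer would, in place of code of your own. Each camera call takes 0.05 s, during which the arm holds its last target. There are 200 camera calls.

## Working session

There is one attempt and no reset: what is moved stays moved. The work goes in short steps, Python scripts to look and compute and a tool call to move; the robot and the scene stay as the last step left them, time stands still between calls to the robot, and variables do not carry over. Pictures are saved under pics/ and viewed, at most 10 in all, crops included, and the job is handed in when it is done.

Besides the shell and the picture viewer there is one more tool, called after "Call:" in YAML: its name, and indented under it one key for each argument. carry_out: Moves the arm, as the interface text tells. Its arguments: {"type":"object","properties":{"deltas":{"type":"array","items":{"type":"object","properties":{"dx":{"type":"number"},"dy":{"type":"number"},"dz":{"type":"number"},"ax":{"type":"number"},"ay":{"type":"number"},"az":{"type":"number"},"gripper":{"type":"number"}}}}},"required":["deltas"]}

```bash
ls; mkdir -p pics; python3 - <<'E'
from station import ctrl
import cv2,numpy as np
s=ctrl.observe();print(s)
for n in ["scene","top"]:
    d=ctrl.snapshot(n);cv2.imwrite(f"pics/{n}0.png",d["frame"][:,:,::-1]);print(n,d["intrinsics"].tolist(),np.round(d["world_from_camera"],4).tolist())
    np.savez(f"{n}0.npz",**{k:d[k] for k in d})
E
```

```text
pics
{'clock': 0.0, 'q': array([-1.48180903e+00,  2.59337044e-01,  1.53610358e+00, -2.52344796e-05,
        1.34801194e+00, -2.02783450e-01]), 'qd': array([-3.80686305e-05, -7.08770070e-04,  8.80875785e-04, -1.55247394e-03,
       -1.28979762e-03, -6.04939026e-04]), 'tau': array([-2.87650928e-04, -4.46027792e+01, -2.90575916e+01, -1.49115381e-04,
        1.16728645e-02, -2.98017858e-05]), 'tcp_pos': array([ 0.1581843 , -0.5262364 ,  0.25246965]), 'ee_rot': array([[ 9.57734446e-01,  2.87653776e-01, -1.89802759e-04],
       [ 2.87653625e-01, -9.57732723e-01,  1.85035557e-03],
       [ 3.50481453e-04, -1.82674672e-03, -9.99998270e-01]]), 'ft_force': array([-0.05499069,  0.88733062, -0.33348344]), 'wrist_torque': array([ 0.01722272, -0.03981374,  0.01307747]), 'gripper_force': 0.0, 'gripper_width': 0.9988752572903759}
scene [[514.87878143577, 0.0, 278.0990795410953], [0.0, 514.87878143577, 216.9983671494545], [0.0, 0.0, 1.0]] [[-0.8669, -0.3323, 0.3716, 0.0202], [-0.4984, 0.592, -0.6333, 0.9274], [-0.0096, -0.7342, -0.6788, 1.0148], [0.0, 0.0, 0.0, 1.0]]
top [[487.86984642909385, 0.0, 284.0106745806257], [0.0, 487.86984642909385, 212.70703149944387], [0.0, 0.0, 1.0]] [[-0.0259, -0.9914, 0.1283, 0.3604], [-0.9976, 0.0339, 0.0605, -0.0592], [-0.0643, -0.1264, -0.9899, 1.688], [0.0, 0.0, 0.0, 1.0]]
```

View pics/scene0.png

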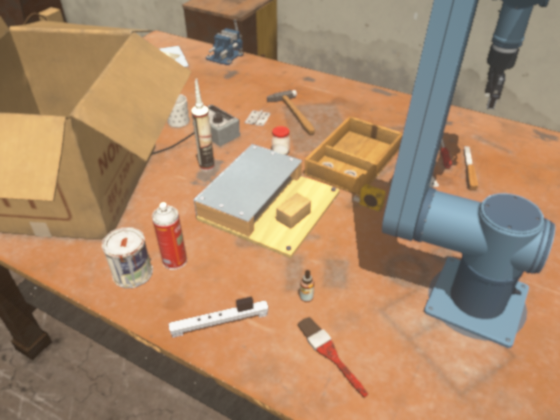

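View pics/top0.png

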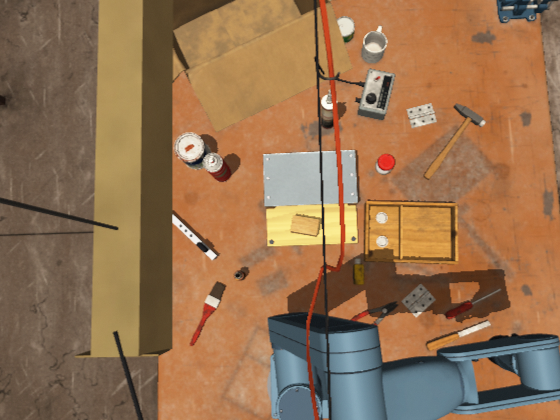

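The scene picture shows the jig in the middle, with the guard at (250,188), the apron at (290,225) and the offcut at (294,209). The bar runs (170,328)-(268,308) with its tab at (245,303). The spray can is at (170,236), the bottle at (307,287), the jar at (281,140), the tape at (371,195) and the tray at (353,152).

In the top picture the guard is (264-357,151-205), the apron (268-357,206-246) and the offcut (305,225). The bar is (172,215)-(217,258) with its toe end hidden, and the tray is (365-458,201-263).

```bash
cat > h.py <<'E'
import cv2,numpy as np
def load(n):
    d=np.load(n+".npz");return d["frame"],d["intrinsics"],d["world_from_camera"]
def rays(K,T,uv):
    uv=np.atleast_2d(np.asarray(uv,float)); d=np.c_[(uv-K[:2,2])/K[[0,1],[0,1]],np.ones(len(uv))]@T[:3,:3].T
    return T[:3,3],d/np.linalg.norm(d,axis=1)[:,None]
def onplane(K,T,uv,z):
    o,d=rays(K,T,uv);return o+d*((z-o[2])/d[:,2])[:,None]
def tri(a,b):
    (o1,d1),(o2,d2)=a,b;d1=d1[0];d2=d2[0]
    s=np.linalg.lstsq(np.c_[d1,-d2],o2-o1,rcond=None)[0]
    p,q=o1+s[0]*d1,o2+s[1]*d2
    return (p+q)/2,np.linalg.norm(p-q)
def proj(K,T,p):
    c=np.linalg.inv(T)@np.r_[p,1];return (K@c[:3]/c[2])[:2]
def comps(m,amin=20):
    n,l,s,c=cv2.connectedComponentsWithStats(m.astype(np.uint8))
    return [(l==i,s[i].tolist(),c[i]) for i in range(1,n) if s[i][4]>amin]
E
python3 - <<'E'
from h import *
for n in ["top0","scene0"]:
    f,K,T=load(n);hsv=cv2.cvtColor(f,cv2.COLOR_RGB2HSV)
    pts=dict(top0=dict(apron=(285,240),off=(305,225),guard=(310,180),handle=(208,250),bar=(190,232),bench=(250,300),can=(213,161),tape=(359,272),bott=(240,275),jar=(386,162),traywall=(458,230),trayfl=(430,230),divider=(400,230)),
     scene0=dict(apron=(265,230),off=(294,205),guard=(250,180),handle=(245,303),bar=(215,320),bench=(330,300),can=(170,240),bott=(307,290),jar=(281,133),tape=(371,195),trayfl=(375,137)))[n]
    for k,(u,v) in pts.items(): print(n,k,hsv[v,u],f[v,u])
E
python3 - <<'E'
import cv2
a=cv2.imread('pics/scene0.png');b=cv2.imread('pics/top0.png')
import numpy as np
A=cv2.resize(a[110:350,150:410],None,fx=2.2,fy=2.2,interpolation=cv2.INTER_CUBIC)
cv2.imwrite('pics/sc_crop.png',A)
B=cv2.resize(b[140:300,165:465],None,fx=2.6,fy=2.6,interpolation=cv2.INTER_CUBIC)
cv2.imwrite('pics/top_crop.png',B)
E
```

```text
top0 apron [ 25 120 244] [244 223 129]
top0 off [ 19 131 232] [232 190 113]
top0 guard [ 81  10 186] [179 186 184]
top0 handle [ 15  14 180] [180 175 170]
top0 bar [ 17   7 241] [241 238 234]
top0 bench [ 13 149 195] [195 130  81]
top0 can [  4 118 136] [136  81  73]
top0 tape [ 21 224 117] [117  85  14]
top0 bott [17 73 80] [80 70 57]
top0 jar [  2 215 230] [230  49  36]
top0 traywall [ 14 157 184] [184 123  71]
top0 trayfl [ 17 172 208] [208 145  68]
top0 divider [ 17 167 170] [170 121  59]
scene0 apron [ 25 100 251] [251 236 153]
scene0 off [ 22 109 246] [246 218 141]
scene0 guard [ 77   9 208] [201 208 205]
scene0 handle [11 83 86] [86 68 58]
scene0 bar [ 19   9 231] [231 228 223]
scene0 bench [ 13 120 218] [218 158 115]
scene0 can [  3 194 198] [198  63  47]
scene0 bott [ 18  90 204] [204 176 132]
scene0 jar [  3 180 238] [238  87  70]
scene0 tape [ 18 125  94] [94 75 48]
scene0 trayfl [ 15 127 108] [108  81  54]
```

View pics/sc_crop.png

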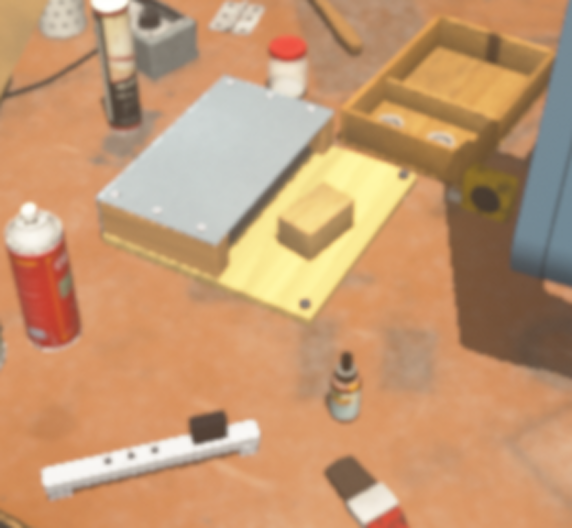

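View pics/top_crop.png

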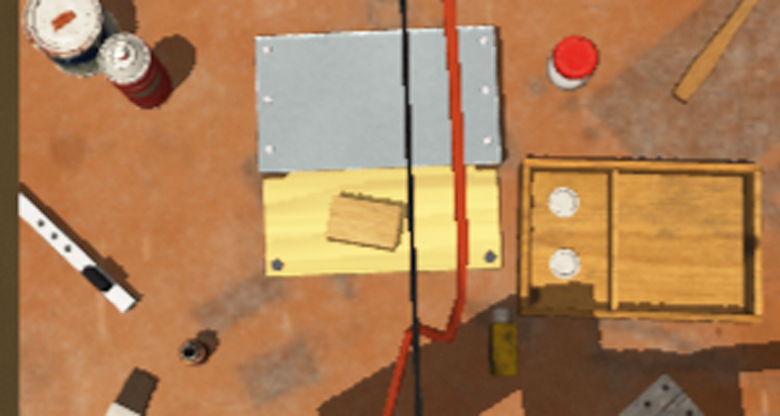

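The crops show the pieces more clearly. In the scene crop the bolts are at (305,304) and (404,174), the offcut's top face is (278,213),(322,184),(353,203),(310,233), and the tab is at (208,427). In the top crop the bolts are at (277,265) and (490,257), the offcut's top face is (341,193)-(398,250), and the tab is at (97,278). The tray's small compartment with the cups is at world +y, so the tray is turned about 180°.

```bash
python3 - <<'E'
from h import *
ft,Kt,Tt=load("top0");fs,Ks,Ts=load("scene0")
S=lambda p:np.array(p)/2.2+[150,110]; U=lambda p:np.array(p)/2.6+[165,140]
P=dict(boltL=((305,304),(277,265)),boltR=((404,174),(490,257)),aL=((309,320),(267,276)),aR=((416,177),(500,268)),
roofBL=((100,198),(256,36)),roofBR=((230,78),(496,26)),roofFR=((332,113),(501,163)),roofFL=((219,240),(259,171)),
o1=((278,213),(341,193)),o2=((310,233),(328,238)),o3=((353,203),(398,250)),o4=((322,184),(407,204)),
handle=((208,427),(97,278)),hole1=((154,449),(67,249)),hole2=((131,455),(53,237)),hole3=((108,461),(40,223)),
cantop=((29,212),(124,55)),jarcap=((288,46),(577,55)),bott=((347,357),(192,352)),tape=((490,193),(502,345)),
tFR=((470,165),(524,315)),tFL=((343,135),(522,158)))
for k,(a,b) in P.items():
    p,g=tri(rays(Ks,Ts,S(a)),rays(Kt,Tt,U(b)));print(k,np.round(p*1e3,1),"gap",round(g*1e3,1))
# tray corners on z=.061 top
for c in [(524,157),(762,165),(760,318),(520,315),(613,168),(613,308)]: print('tray',np.round(onplane(Kt,Tt,U(c),.055)*1e3,0))
for c in [(441,18),(555,48),(343,123)]: print('trayS',np.round(onplane(Ks,Ts,S(c),.061)*1e3,0))
# masks
for n,f,K,T,roi in (("t",ft,Kt,Tt,(170,200,225,265)),("s",fs,Ks,Ts,(160,290,275,340))):
    x0,y0,x1,y1=roi;h=cv2.cvtColor(f,cv2.COLOR_RGB2HSV).astype(int)[y0:y1,x0:x1]
    for nm,m in (("black",h[...,2]<70),("white",(h[...,1]<40)&(h[...,2]>150))):
        for mm,s,c in comps(m): print(n,nm,s,np.round(c+[x0,y0],1), cv2.minAreaRect(np.argwhere(mm)[:,::-1].astype(np.float32)))
E
```

```text
boltL [478.7  89.1  17.3] gap 3.4
boltR [ 479.8 -191.1   19.5] gap 1.8
aL [465.1 103.5   9.5] gap 3.5
aR [ 466.2 -204.1   10.2] gap 3.1
roofBL [772.3 103.4  75.1] gap 2.7
roofBR [ 773.3 -209.3   68.7] gap 4.3
roofFR [ 598.  -205.5   70.7] gap 6.2
roofFL [593.1 102.7  83.2] gap 1.7
o1 [5.669e+02 4.000e-01 5.820e+01] gap 4.2
o2 [509.3  18.9  64.3] gap 6.0
o3 [493.3 -69.9  52.6] gap 8.8
o4 [550.  -84.7  50.9] gap 2.9
handle [466.7 323.3  47.6] gap 3.6
hole1 [507.4 367.   33.2] gap 4.0
hole2 [523.9 385.7  33.7] gap 3.9
hole3 [542.5 403.3  31.9] gap 1.9
cantop [731.6 257.7 186.9] gap 8.2
jarcap [ 730.2 -308.5   79.7] gap 0.4
bott [368.1 193.5  86.1] gap 5.2
tape [ 362.2 -202.    26.8] gap 4.5
tFR [ 401.8 -229.9   39. ] gap 0.0
tFL [ 606.2 -242.1    5.8] gap 8.6
tray [[ 604. -238.   55.]]
tray [[ 583. -538.   55.]]
tray [[ 390. -522.   55.]]
tray [[ 402. -223.   55.]]
tray [[ 586. -350.   55.]]
tray [[ 407. -340.   55.]]
trayS [[ 575. -518.   61.]]
trayS [[ 391. -524.   61.]]
trayS [[ 583. -203.   61.]]
t black [27, 43, 11, 9, 57] [202.2 246.8] ((32.250003814697266, 46.750003814697266), (11.31370735168457, 4.949747085571289), 45.0)
t white [2, 15, 30, 29, 221] [185.  229.6] ((14.999998092651367, 29.5), (38.890869140625, 6.363960266113281), 45.0)
t white [35, 49, 12, 11, 67] [210.5 253.9] ((40.5, 54.0), (10.60660171508789, 6.363960266113281), 45.0)
s white [9, 11, 99, 35, 1094] [216. 318.] ((58.42875289916992, 28.346899032592773), (14.089619636535645, 100.21025085449219), 76.93067932128906)
```

Every point checks out against the sizes given: bolts 280 mm apart, roof at about 75-80 mm, offcut top at about 60-68 mm. The jig origin is about (624,-51) with yaw near 0, and the offcut is about (530,-34) with yaw -0.22. The tab is about (467,323), toe direction about 46°, and the tray centre is about (495,-380).

I'll move above the offcut and refine with the wrist camera.

Call:
carry_out:
  deltas:
    - {"dx":50,"dy":-36.5}
    - {"dx":50,"dy":-36.5}
    - {"dx":50,"dy":-36.5}
    - {"dx":50,"dy":-36.5}
    - {"dx":50,"dy":-36.5}
    - {"dx":50,"dy":-36.5}
    - {"dx":50,"dy":-36.5}
    - {"dx":50,"dy":-36.5}
    - {"dx":50,"dy":-36.5}
    - {"dx":48,"dy":-36.5}

```text
invalid input at $.deltas[0]: expected keys dx, dy, dz, ax, ay, az, gripper
```

Call:
carry_out:
  deltas:
    - {"az":-0.18}
    - {"az":-0.18}
    - {"az":-0.18}
    - {"az":-0.18}
    - {"az":-0.18}
    - {"az":-0.16}
    - {}

```text
invalid input at $.deltas[0]: expected keys dx, dy, dz, ax, ay, az, gripper
```

```bash
cat >> h.py <<'E'
def wsnap(name):
    from station import ctrl
    s=ctrl.observe();d=ctrl.snapshot("wrist")
    T=np.eye(4);T[:3,:3]=s["ee_rot"];T[:3,3]=s["tcp_pos"]
    W=T@d["T_tool_cam"];np.savez(name+".npz",frame=d["frame"],intrinsics=d["intrinsics"],world_from_camera=W)
    cv2.imwrite(f"pics/{name}.png",d["frame"][:,:,::-1]);return s,d["T_tool_cam"]
E
python3 - <<'E'
from h import *
s,t=wsnap("w1");print(s["clock"],np.round(s["tcp_pos"],4),np.round(s["ee_rot"],3).tolist());print(np.round(t,3).tolist())
E
```

```text
0.1 [ 0.1582 -0.5263  0.2526] [[0.958, 0.288, -0.0], [0.288, -0.958, 0.002], [0.0, -0.002, -1.0]]
[[-0.001, -0.954, -0.3, 0.076], [1.0, -0.001, -0.0, -0.001], [0.0, -0.3, 0.954, -0.121], [0.0, 0.0, 0.0, 1.0]]
```

View pics/w1.png

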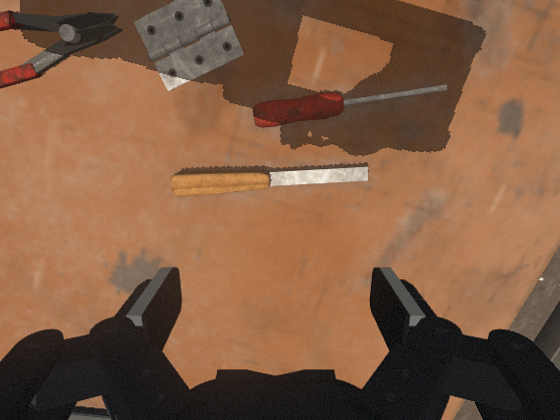

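The move was refused because every key is required, so the wrist picture still shows the start pose: bench, tools and the fingers at (150,300) and (395,300).

Call:
carry_out:
  deltas:
    - {"dx":50,"dy":-36.5,"dz":0,"ax":0,"ay":0,"az":0,"gripper":85}
    - {"dx":50,"dy":-36.5,"dz":0,"ax":0,"ay":0,"az":0,"gripper":85}
    - {"dx":50,"dy":-36.5,"dz":0,"ax":0,"ay":0,"az":0,"gripper":85}
    - {"dx":50,"dy":-36.5,"dz":0,"ax":0,"ay":0,"az":0,"gripper":85}
    - {"dx":50,"dy":-36.5,"dz":0,"ax":0,"ay":0,"az":0,"gripper":85}
    - {"dx":50,"dy":-36.5,"dz":0,"ax":0,"ay":0,"az":0,"gripper":85}
    - {"dx":50,"dy":-36.5,"dz":0,"ax":0,"ay":0,"az":0,"gripper":85}
    - {"dx":50,"dy":-36.5,"dz":0,"ax":0,"ay":0,"az":0,"gripper":85}
    - {"dx":50,"dy":-36.5,"dz":0,"ax":0,"ay":0,"az":0,"gripper":85}
    - {"dx":48,"dy":-36.5,"dz":0,"ax":0,"ay":0,"az":0,"gripper":85}

```text
clock: 1.4
tcp_pos: [0.5311, -0.032, 0.2532]
ee_rot: [[0.958, 0.288, 0.0], [0.288, -0.958, -0.0], [-0.0, 0.0, -1.0]]
ft_force: [-0.5, -1.2, 0.0]
gripper_width: 0.998
gripper_force: 0.0
```

Call:
carry_out:
  deltas:
    - {"dx":0,"dy":0,"dz":0,"ax":0,"ay":0,"az":-0.18,"gripper":72}
    - {"dx":0,"dy":0,"dz":0,"ax":0,"ay":0,"az":-0.18,"gripper":72}
    - {"dx":0,"dy":0,"dz":0,"ax":0,"ay":0,"az":-0.18,"gripper":72}
    - {"dx":0,"dy":0,"dz":0,"ax":0,"ay":0,"az":-0.18,"gripper":72}
    - {"dx":0,"dy":0,"dz":0,"ax":0,"ay":0,"az":-0.18,"gripper":72}
    - {"dx":0,"dy":0,"dz":0,"ax":0,"ay":0,"az":-0.16,"gripper":72}
    - {"dx":0,"dy":0,"dz":0,"ax":0,"ay":0,"az":0,"gripper":72}

```text
clock: 2.28
tcp_pos: [0.53, -0.0339, 0.253]
ee_rot: [[0.219, 0.976, -0.001], [0.976, -0.219, 0.0], [0.0, -0.001, -1.0]]
ft_force: [-0.5, -0.5, -0.5]
gripper_width: 0.841
gripper_force: 0.0
```

```bash
python3 - <<'E'
from h import *
s,t=wsnap("w2");print(s["clock"],np.round(s["tcp_pos"],4),np.round(s["ee_rot"],3).tolist())
f,K,T=load("w2");print(proj(K,T,np.array([.53,-.034,.068])))
E
```

```text
2.275 [ 0.53   -0.0339  0.253 ] [[0.219, 0.976, -0.001], [0.976, -0.219, 0.0], [0.0, -0.001, -1.0]]
[275.88111748 190.16162284]
```

View pics/w2.png

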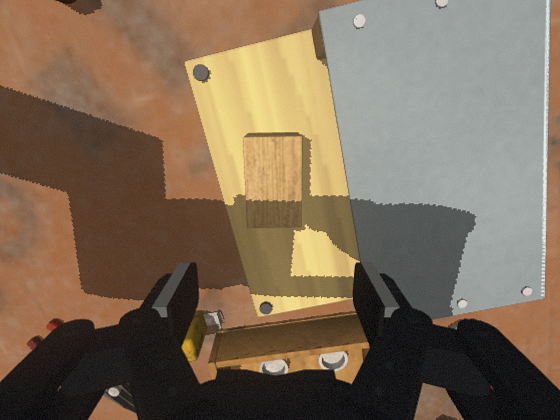

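The wrist picture shows the offcut's top face at (244-302, 136-227), square with the image. The bolts are at (201,72) and (265,308), and the guard edge runs (318,15)-(358,290).

```bash
python3 - <<'E'
from h import *
f,K,T=load("w2");ft,Kt,Tt=load("top0")
U=lambda p:np.array(p)/2.6+[165,140]
C=[(244,137),(302,136),(302,227),(245,226)]
P=onplane(K,T,C,.068);print(np.round(P*1e3,1).tolist(),P.mean(0))
print([np.linalg.norm(P[i]-P[i-1]).round(4) for i in range(4)])
# two-view centre: top crop corners
ct=np.mean([(341,193),(328,238),(398,250),(407,204)],0)
print(tri(rays(K,T,np.mean(C,0)),rays(Kt,Tt,U(ct))))
R=np.array([[.219,.976],[.976,-.219]])
print("tool xy offset",R.T@(P.mean(0)[:2]-[.530,-.0339]))
print("bolts",np.round(onplane(K,T,[(201,72),(265,308)],.024)*1e3,1).tolist(),"screws",np.round(onplane(K,T,[(360,21),(441,2),(462,303),(527,291)],.083)*1e3,1).tolist())
E
```

```text
[[512.4, 21.5, 68.0], [564.6, 10.7, 68.0], [547.2, -76.7, 68.0], [491.9, -63.2, 68.0]] [ 0.52900855 -0.02693804  0.068     ]
[np.float64(0.0871), np.float64(0.0533), np.float64(0.0891), np.float64(0.0569)]
(array([ 0.52856697, -0.03369728,  0.03234454]), np.float64(0.0028119042925017833))
tool xy offset [ 0.00657775 -0.00249233]
bolts [[481.5, 89.3, 24.0], [481.5, -189.0, 24.0]] screws [[625.8, 89.5, 83.0], [689.2, 88.7, 83.0], [691.1, -188.5, 83.0], [756.1, -188.8, 83.0]]
```

The offcut comes out at 90x55 mm at z 68, centre (529,-28). The jig origin is (626,-50), yaw 0. I'll go down and grasp.

Call:
carry_out:
  deltas:
    - {"dx":5,"dy":-2,"dz":40,"ax":0,"ay":0,"az":0,"gripper":72}
    - {"dx":0,"dy":0,"dz":50,"ax":0,"ay":0,"az":0,"gripper":72}
    - {"dx":0,"dy":0,"dz":50,"ax":0,"ay":0,"az":0,"gripper":72}
    - {"dx":0,"dy":0,"dz":35,"ax":0,"ay":0,"az":0,"gripper":72}
    - {"dx":0,"dy":0,"dz":20,"ax":0,"ay":0,"az":0,"gripper":72}
    - {"dx":0,"dy":0,"dz":6,"ax":0,"ay":0,"az":0,"gripper":72}
    - {"dx":0,"dy":0,"dz":0,"ax":0,"ay":0,"az":0,"gripper":50}
    - {"dx":0,"dy":0,"dz":0,"ax":0,"ay":0,"az":0,"gripper":45}
    - {"dx":0,"dy":0,"dz":0,"ax":0,"ay":0,"az":0,"gripper":45}
    - {"dx":0,"dy":0,"dz":0,"ax":0,"ay":0,"az":0,"gripper":45}

```text
clock: 3.58
tcp_pos: [0.5296, -0.0286, 0.0528]
ee_rot: [[0.217, 0.976, 0.001], [0.976, -0.217, -0.0], [-0.0, 0.001, -1.0]]
ft_force: [-1.5, 0.1, 2.0]
gripper_width: 0.638
gripper_force: 64.4
```

Call:
carry_out:
  deltas:
    - {"dx":0,"dy":0,"dz":-50,"ax":0,"ay":0,"az":0,"gripper":45}
    - {"dx":0,"dy":0,"dz":-60,"ax":0,"ay":0,"az":0,"gripper":45}
    - {"dx":-58,"dy":7.2,"dz":0,"ax":0,"ay":0,"az":0,"gripper":45}
    - {"dx":-58,"dy":7.2,"dz":0,"ax":0,"ay":0,"az":0,"gripper":45}
    - {"dx":-58,"dy":7.2,"dz":0,"ax":0,"ay":0,"az":0,"gripper":45}
    - {"dx":-58,"dy":7.2,"dz":0,"ax":0,"ay":0,"az":0,"gripper":45}
    - {"dx":-58,"dy":7.2,"dz":0,"ax":0,"ay":0,"az":0,"gripper":45}
    - {"dx":-58,"dy":7.2,"dz":0,"ax":0,"ay":0,"az":0,"gripper":45}
    - {"dx":-58,"dy":7.2,"dz":0,"ax":0,"ay":0,"az":0,"gripper":45}
    - {"dx":0,"dy":0,"dz":0,"ax":0,"ay":0,"az":0,"gripper":45}

```text
clock: 4.82
tcp_pos: [0.4889, -0.4406, 0.1618]
ee_rot: [[0.222, 0.975, 0.0], [0.975, -0.222, -0.002], [-0.002, 0.0, -1.0]]
ft_force: [-0.3, 0.5, -1.9]
gripper_width: 0.634
gripper_force: 64.3
```

```bash
python3 - <<'E'
from h import *
s,t=wsnap("w3");print(s["clock"],np.round(s["tcp_pos"],4),s["ft_force"],s["gripper_force"])
E
```

```text
4.825 [ 0.4889 -0.4406  0.1618] [-0.31563257  0.48645876 -1.89564061] 64.3496310710907
```

View pics/w3.png

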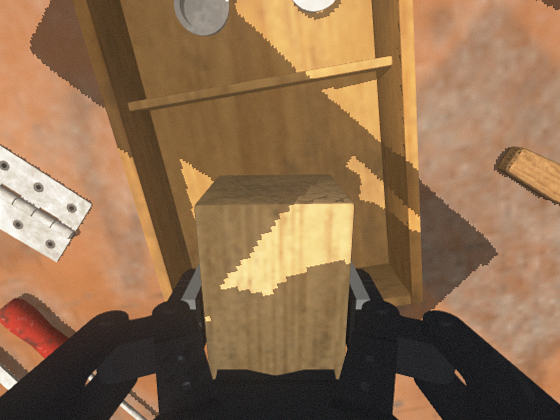

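The picture shows the held offcut above the tray's large compartment. The divider's top edge runs (132,107)-(390,62), the side walls reach (165,300) and (410,300), and the cups lie beyond the divider.

```bash
python3 - <<'E'
from h import *
f,K,T=load("w3")
D=onplane(K,T,[(132,107),(390,62)],.046);print(D*1e3)
print(onplane(K,T,[(110,200),(405,200),(412,300),(170,300)],.061)*1e3)
E
```

```text
[[ 408.95745315 -343.95811777   46.        ]
 [ 586.21195508 -355.14730516   46.        ]]
[[ 377.96244981 -401.01907214   61.        ]
 [ 580.74099865 -447.37224032   61.        ]
 [ 577.47967519 -529.87168059   61.        ]
 [ 393.43434199 -487.76255939   61.        ]]
```

The compartment centre is (492,-436), and the tool is within 6 mm of it. Lowering and releasing.

Call:
carry_out:
  deltas:
    - {"dx":4,"dy":2,"dz":50,"ax":0,"ay":0,"az":0,"gripper":45}
    - {"dx":0,"dy":0,"dz":40,"ax":0,"ay":0,"az":0,"gripper":45}
    - {"dx":0,"dy":0,"dz":20,"ax":0,"ay":0,"az":0,"gripper":45}
    - {"dx":0,"dy":0,"dz":9,"ax":0,"ay":0,"az":0,"gripper":45}
    - {"dx":0,"dy":0,"dz":0,"ax":0,"ay":0,"az":0,"gripper":45}
    - {"dx":0,"dy":0,"dz":0,"ax":0,"ay":0,"az":0,"gripper":70}
    - {"dx":0,"dy":0,"dz":0,"ax":0,"ay":0,"az":0,"gripper":70}
    - {"dx":0,"dy":0,"dz":-30,"ax":0,"ay":0,"az":0,"gripper":70}
    - {"dx":0,"dy":0,"dz":-60,"ax":0,"ay":0,"az":0,"gripper":70}
    - {"dx":0,"dy":0,"dz":-60,"ax":0,"ay":0,"az":0,"gripper":50}

```text
clock: 6.12
tcp_pos: [0.493, -0.4324, 0.1955]
ee_rot: [[0.217, 0.976, 0.0], [0.976, -0.217, -0.0], [-0.0, 0.0, -1.0]]
ft_force: [0.6, -0.5, 0.3]
gripper_width: 0.625
gripper_force: 0.0
```

Call:
carry_out:
  deltas:
    - {"dx":56.2,"dy":-14.5,"dz":-20,"ax":0,"ay":0,"az":0,"gripper":50}
    - {"dx":56.2,"dy":-14.5,"dz":-20,"ax":0,"ay":0,"az":0,"gripper":50}
    - {"dx":56.2,"dy":-14.5,"dz":0,"ax":0,"ay":0,"az":0,"gripper":50}
    - {"dx":56.2,"dy":-14.5,"dz":0,"ax":0,"ay":0,"az":0,"gripper":50}
    - {"dx":56.2,"dy":-14.5,"dz":0,"ax":0,"ay":0,"az":0,"gripper":50}
    - {"dx":56.2,"dy":-14.5,"dz":0,"ax":0,"ay":0,"az":0,"gripper":50}
    - {"dx":56.2,"dy":-14.5,"dz":0,"ax":0,"ay":0,"az":0,"gripper":50}
    - {"dx":56.2,"dy":-14.5,"dz":0,"ax":0,"ay":0,"az":0,"gripper":50}
    - {"dx":56.2,"dy":-14.5,"dz":0,"ax":0,"ay":0,"az":0,"gripper":50}
    - {"dx":56.2,"dy":-14.5,"dz":0,"ax":0,"ay":0,"az":0,"gripper":50}

```text
clock: 7.38
tcp_pos: [0.4737, 0.1495, 0.2345]
ee_rot: [[0.218, 0.976, 0.003], [0.976, -0.218, 0.0], [0.001, 0.003, -1.0]]
ft_force: [1.4, -0.1, -0.2]
gripper_width: 0.588
gripper_force: 0.0
```

Call:
carry_out:
  deltas:
    - {"dx":56.2,"dy":-14.5,"dz":0,"ax":0,"ay":0,"az":0,"gripper":50}
    - {"dx":56.2,"dy":-14.5,"dz":0,"ax":0,"ay":0,"az":0,"gripper":50}
    - {"dx":56.2,"dy":-14.5,"dz":0,"ax":0,"ay":0,"az":0,"gripper":50}
    - {"dx":0,"dy":0,"dz":0,"ax":0,"ay":0,"az":0.18,"gripper":50}
    - {"dx":0,"dy":0,"dz":0,"ax":0,"ay":0,"az":0.18,"gripper":50}
    - {"dx":0,"dy":0,"dz":0,"ax":0,"ay":0,"az":0.18,"gripper":50}
    - {"dx":0,"dy":0,"dz":0,"ax":0,"ay":0,"az":0,"gripper":50}
    - {"dx":0,"dy":0,"dz":0,"ax":0,"ay":0,"az":0,"gripper":50}

```text
clock: 8.38
tcp_pos: [0.468, 0.3217, 0.2338]
ee_rot: [[0.686, 0.728, 0.001], [0.728, -0.686, 0.0], [0.001, 0.0, -1.0]]
ft_force: [-0.1, -0.1, -0.0]
gripper_width: 0.583
gripper_force: 0.0
```

```bash
python3 - <<'E'
from h import *
s,t=wsnap("w4");print(s["clock"],np.round(s["tcp_pos"],4),np.round(s["ee_rot"],3).tolist())
E
```

```text
8.375 [0.468  0.3217 0.2338] [[0.686, 0.728, 0.001], [0.728, -0.686, 0.0], [0.001, 0.0, -1.0]]
```

View pics/w4.png

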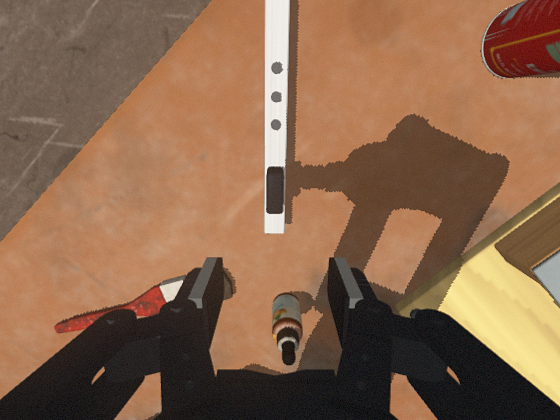

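The bar lies straight up the image (columns 265-288), with the tab at (267-284,167-214), holes at (276,68),(276,97),(276,125) and the heel end at row 233. The small bottle is at (287,320).

```bash
python3 - <<'E'
from h import *
f,K,T=load("w4");h=cv2.cvtColor(f,cv2.COLOR_RGB2HSV).astype(int)
m=(h[...,1]<50)&(h[...,2]>170);m[:,:255]=0;m[:,300:]=0;m[240:]=0
L=[];R=[]
for v in list(range(5,160,5))+[222,228]:
    u=np.where(m[v])[0];L.append((u.min(),v));R.append((u.max()+1,v))
for z in (.032,):
    l=onplane(K,T,L,z);r=onplane(K,T,R,z);c=(l+r)/2
    vx,vy,x0,y0=cv2.fitLine(c[:,:2].astype(np.float32),cv2.DIST_HUBER,0,1e-4,1e-4).ravel()
    if vx<0:vx,vy=-vx,-vy
    n=np.array([-vy,vx]);w=np.abs((l-r)[:,:2]@n)
    print("dir",np.arctan2(vy,vx),"width mm",w.mean()*1e3,w[:5]*1e3,w[-4:]*1e3)
    he=onplane(K,T,[(275,np.where(m[:,275])[0].max()+1)],z)[0];
    d=np.array([vx,vy]);p0=np.array([x0,y0]);hp=p0+d*((he[:2]-p0)@d);H=hp+.053*d
    print("heel end",hp*1e3,"handle",H*1e3)
bl=h[...,2]<70;bl[:,:255]=0;bl[:,300:]=0;bl[:150]=0;bl[230:]=0
ys,xs=np.where(bl);print(xs.min(),xs.max(),ys.min(),ys.max())
for z in (.066,.049): print("blob",z,onplane(K,T,[((xs.min()+xs.max()+1)/2,ys.min()),((xs.min()+xs.max()+1)/2,ys.max()+1),((xs.min()+xs.max()+1)/2,(ys.min()+ys.max()+1)/2)],z)*1e3)
s=np.array([.468,.3217]);A=np.array([[.686,.728],[.728,-.686]])
print("tool offset",A.T@(H-s)*1e3, "yaw tool",np.arctan2(.728,.686))
E
```

```text
dir 0.79940885 width mm 20.965417836138805 [20.79002466 20.87383539 20.95832458 21.04350051 21.12937158] [21.56888848 20.68249067 20.98096292 21.10410235]
heel end [430.61209263 284.9320753 ] handle [467.56001355 322.93011458]
267 282 167 212
blob 0.066 [[484.75345649 340.67311496  66.        ]
 [455.15464775 309.31601066  66.        ]
 [470.27507487 325.33465569  66.        ]]
blob 0.049 [[482.66893837 338.47707622  49.        ]
 [451.32566841 305.27188225  49.        ]
 [467.33724622 322.23461612  49.        ]]
tool offset [ 0.59369271 -1.16416874] yaw tool 0.8150924030043578
```

The tab is at (467.5,323) with the axis at 0.80 rad. Going down to TCP z 60, which leaves 6 mm of tip clearance over the bar, and gripping.

Call:
carry_out:
  deltas:
    - {"dx":0.6,"dy":-1.1,"dz":40,"ax":0,"ay":0,"az":0.015,"gripper":45}
    - {"dx":0,"dy":0,"dz":50,"ax":0,"ay":0,"az":0,"gripper":45}
    - {"dx":0,"dy":0,"dz":45,"ax":0,"ay":0,"az":0,"gripper":45}
    - {"dx":0,"dy":0,"dz":25,"ax":0,"ay":0,"az":0,"gripper":45}
    - {"dx":0,"dy":0,"dz":14,"ax":0,"ay":0,"az":0,"gripper":40}
    - {"dx":0,"dy":0,"dz":0,"ax":0,"ay":0,"az":0,"gripper":30}
    - {"dx":0,"dy":0,"dz":0,"ax":0,"ay":0,"az":0,"gripper":20}
    - {"dx":0,"dy":0,"dz":0,"ax":0,"ay":0,"az":0,"gripper":5}
    - {"dx":0,"dy":0,"dz":0,"ax":0,"ay":0,"az":0,"gripper":5}
    - {"dx":0,"dy":0,"dz":0,"ax":0,"ay":0,"az":0,"gripper":5}

```text
clock: 9.68
tcp_pos: [0.4685, 0.3234, 0.0608]
ee_rot: [[0.699, 0.715, 0.003], [0.715, -0.699, 0.001], [0.003, 0.001, -1.0]]
ft_force: [-0.1, -0.3, 6.1]
gripper_width: 0.175
gripper_force: 59.4
```

Call:
carry_out:
  deltas:
    - {"dx":0,"dy":0,"dz":-10,"ax":0,"ay":0,"az":0,"gripper":5}
    - {"dx":0,"dy":0,"dz":-25,"ax":0,"ay":0,"az":0,"gripper":5}
    - {"dx":0,"dy":0,"dz":-35,"ax":0,"ay":0,"az":0,"gripper":5}
    - {"dx":0,"dy":0,"dz":-35,"ax":0,"ay":0,"az":0,"gripper":5}
    - {"dx":0,"dy":0,"dz":-25,"ax":0,"ay":0,"az":0,"gripper":5}
    - {"dx":0,"dy":0,"dz":-15,"ax":0,"ay":0,"az":0,"gripper":5}
    - {"dx":-20,"dy":12.3,"dz":0,"ax":0,"ay":0,"az":0,"gripper":5}
    - {"dx":-36,"dy":22,"dz":0,"ax":0,"ay":0,"az":0,"gripper":5}
    - {"dx":-40,"dy":24.5,"dz":0,"ax":0,"ay":0,"az":0,"gripper":5}
    - {"dx":-40,"dy":24.5,"dz":0,"ax":0,"ay":0,"az":0,"gripper":5}

```text
clock: 10.92
tcp_pos: [0.4308, 0.1661, 0.2037]
ee_rot: [[0.698, 0.716, -0.002], [0.716, -0.698, -0.001], [-0.002, -0.001, -1.0]]
ft_force: [0.9, -1.2, -2.2]
gripper_width: 0.176
gripper_force: 58.7
```

Call:
carry_out:
  deltas:
    - {"dx":-40,"dy":24.5,"dz":0,"ax":0,"ay":0,"az":0,"gripper":5}
    - {"dx":-40,"dy":24.5,"dz":0,"ax":0,"ay":0,"az":0,"gripper":5}
    - {"dx":-30,"dy":18.5,"dz":0,"ax":0,"ay":0,"az":0,"gripper":5}
    - {"dx":-14.5,"dy":9,"dz":0,"ax":0,"ay":0,"az":0.06,"gripper":5}
    - {"dx":0,"dy":0,"dz":0,"ax":0,"ay":0,"az":0.13,"gripper":5}
    - {"dx":0,"dy":0,"dz":0,"ax":0,"ay":0,"az":0.13,"gripper":5}
    - {"dx":0,"dy":0,"dz":0,"ax":0,"ay":0,"az":0.13,"gripper":5}
    - {"dx":0,"dy":0,"dz":0,"ax":0,"ay":0,"az":0.13,"gripper":5}
    - {"dx":0,"dy":0,"dz":0,"ax":0,"ay":0,"az":0.13,"gripper":5}
    - {"dx":0,"dy":0,"dz":0,"ax":0,"ay":0,"az":0.09,"gripper":5}

```text
clock: 12.18
tcp_pos: [0.3989, 0.0251, 0.2038]
ee_rot: [[1.0, -0.007, -0.002], [-0.007, -1.0, 0.0], [-0.002, -0.0, -1.0]]
ft_force: [-0.7, -0.8, -2.8]
gripper_width: 0.173
gripper_force: 58.8
```

```bash
cat > tilt.py <<'E'
from h import *
from station import ctrl
import sys
n=sys.argv[1]
s,t=wsnap("w"+n)
print(s["clock"],np.round(s["tcp_pos"],4),np.round(s["ee_rot"],3).tolist(),np.round(s["ft_force"],1),np.round(s["wrist_torque"],2),s["gripper_width"])
d=ctrl.snapshot("scene");np.savez("s"+n+".npz",**d);cv2.imwrite(f"pics/s{n}.png",d["frame"][:,:,::-1])
p=s["tcp_pos"]; K,T=d["intrinsics"],d["world_from_camera"]
for q in ([-.053,0,-.03],[.179,0,-.03],[.165,0,-.061],[-.053,0,-.047],[.179,0,-.047]):
    print(q,proj(K,T,p+s["ee_rot"][:,0]*q[0]+np.array([0,0,q[2]])).round(1))
E
python3 tilt.py 5
```

```text
12.175 [0.3989 0.0251 0.2038] [[1.0, -0.007, -0.002], [-0.007, -1.0, 0.0], [-0.002, -0.0, -1.0]] [-0.7 -0.8 -2.8] [-0.04  0.2  -0.01] 0.1727294370071078
[-0.053, 0, -0.03] [349.5 206.9]
[0.179, 0, -0.03] [268.5 177.9]
[0.165, 0, -0.061] [273.3 188.7]
[-0.053, 0, -0.047] [349. 212.]
[0.179, 0, -0.047] [268.7 183. ]
```

```bash
python3 - <<'E'
import cv2
a=cv2.imread('pics/s5.png');cv2.imwrite('pics/s5c.png',cv2.resize(a[105:265,230:420],None,fx=3.7,fy=3.7,interpolation=cv2.INTER_CUBIC))
E
```

```text
(no output)
```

View pics/s5c.png

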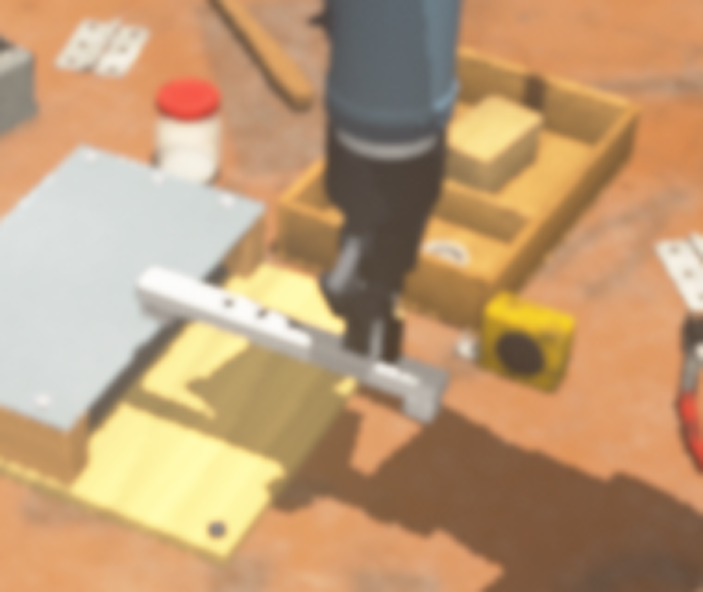

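The picture shows the offcut lying in the tray's large compartment. The bar is held level: its toe end at crop (150,268) and heel at (447,370) fall on the predicted (142,270) and (442,377). Lowering in front of the mouth.

Call:
carry_out:
  deltas:
    - {"dx":0,"dy":0,"dz":20,"ax":0,"ay":0,"az":-0.007,"gripper":5}
    - {"dx":0,"dy":0,"dz":35,"ax":0,"ay":0,"az":0,"gripper":5}
    - {"dx":0,"dy":0,"dz":30,"ax":0,"ay":0,"az":0,"gripper":5}
    - {"dx":0,"dy":0,"dz":15,"ax":0,"ay":0,"az":0,"gripper":5}
    - {"dx":0,"dy":0,"dz":6,"ax":0,"ay":0,"az":0,"gripper":5}
    - {"dx":0,"dy":0,"dz":0,"ax":0,"ay":0,"az":0,"gripper":5}

```text
clock: 13.02
tcp_pos: [0.3996, 0.0249, 0.0983]
ee_rot: [[1.0, 0.005, -0.001], [0.005, -1.0, 0.0], [-0.001, -0.0, -1.0]]
ft_force: [0.5, -1.5, -2.1]
gripper_width: 0.178
gripper_force: 58.7
```

```bash
python3 tilt.py 6; python3 - <<'E'
import cv2
a=cv2.imread('pics/s6.png');cv2.imwrite('pics/s6c.png',cv2.resize(a[130:260,250:390],None,fx=4,fy=4,interpolation=cv2.INTER_CUBIC))
E
```

```text
13.025 [0.3996 0.0249 0.0983] [[1.0, 0.005, -0.001], [0.005, -1.0, 0.0], [-0.001, -0.0, -1.0]] [ 0.5 -1.5 -2.1] [ 0.07  0.13 -0.05] 0.17795481302195354
[-0.053, 0, -0.03] [346.  237.1]
[0.179, 0, -0.03] [268.8 208.2]
[0.165, 0, -0.061] [273.4 218.1]
[-0.053, 0, -0.047] [345.4 241.7]
[0.179, 0, -0.047] [268.9 212.8]
```

Call:
carry_out:
  deltas:
    - {"dx":10,"dy":0,"dz":0,"ax":0,"ay":0,"az":0,"gripper":5}
    - {"dx":15,"dy":0,"dz":0,"ax":0,"ay":0,"az":0,"gripper":5}
    - {"dx":15,"dy":0,"dz":0,"ax":0,"ay":0,"az":0,"gripper":5}

```text
clock: 13.5
tcp_pos: [0.4415, 0.025, 0.0987]
ee_rot: [[1.0, 0.004, 0.001], [0.004, -1.0, -0.0], [0.001, 0.0, -1.0]]
ft_force: [-0.4, -0.9, -2.9]
gripper_width: 0.176
gripper_force: 58.7
```

Call:
carry_out:
  deltas:
    - {"dx":15,"dy":0,"dz":0,"ax":0,"ay":0,"az":0,"gripper":5}
    - {"dx":18,"dy":0,"dz":0,"ax":0,"ay":0,"az":0,"gripper":5}
    - {"dx":18,"dy":0,"dz":0,"ax":0,"ay":0,"az":0,"gripper":5}
    - {"dx":18,"dy":0,"dz":0,"ax":0,"ay":0,"az":0,"gripper":5}
    - {"dx":18,"dy":0,"dz":0,"ax":0,"ay":0,"az":0,"gripper":5}
    - {"dx":15,"dy":0,"dz":0,"ax":0,"ay":0,"az":0,"gripper":5}
    - {"dx":10,"dy":0,"dz":0,"ax":0,"ay":0,"az":0,"gripper":5}
    - {"dx":0,"dy":0,"dz":0,"ax":0,"ay":0,"az":0,"gripper":5}

```text
clock: 14.5
tcp_pos: [0.5522, 0.0255, 0.0981]
ee_rot: [[1.0, 0.004, -0.0], [0.004, -1.0, -0.0], [-0.0, 0.0, -1.0]]
ft_force: [0.7, 0.3, -2.6]
gripper_width: 0.175
gripper_force: 58.7
```

Call:
carry_out:
  deltas:
    - {"dx":0,"dy":0,"dz":2,"ax":0,"ay":-0.01,"az":0.004,"gripper":5}
    - {"dx":0,"dy":0,"dz":2,"ax":0,"ay":0,"az":0,"gripper":5}
    - {"dx":0,"dy":0,"dz":1,"ax":0,"ay":0,"az":0,"gripper":5}
    - {"dx":0,"dy":0,"dz":0,"ax":0,"ay":0,"az":0,"gripper":5}

```text
clock: 15.0
tcp_pos: [0.5514, 0.0255, 0.0934]
ee_rot: [[1.0, -0.0, -0.01], [-0.0, -1.0, 0.0], [-0.01, -0.0, -1.0]]
ft_force: [0.4, 0.4, -2.6]
gripper_width: 0.176
gripper_force: 58.8
```

```bash
cat > st.py <<'E'
from station import ctrl
import numpy as np
s=ctrl.observe();print(s["clock"],np.round(s["tcp_pos"]*1e3,1),"F",np.round(s["ft_force"],1),"M",np.round(s["wrist_torque"],2),"xz",round(s["ee_rot"][2,0],4))
E
python3 st.py
```

```text
15.0 [551.4  25.5  93.4] F [ 0.4  0.4 -2.6] M [-0.    0.13 -0.02] xz -0.0101
```

Call:
carry_out:
  deltas:
    - {"dx":0,"dy":0,"dz":1,"ax":0,"ay":0,"az":0,"gripper":5}
    - {"dx":0,"dy":0,"dz":0,"ax":0,"ay":0,"az":0,"gripper":5}

```text
clock: 15.25
tcp_pos: [0.5517, 0.0255, 0.0925]
ee_rot: [[1.0, -0.0, -0.01], [-0.0, -1.0, -0.0], [-0.01, 0.0, -1.0]]
ft_force: [-1.8, -0.3, 0.2]
gripper_width: 0.181
gripper_force: 59.0
```

```bash
python3 st.py
```

```text
15.25 [551.7  25.5  92.5] F [-1.8 -0.3  0.2] M [0.05 0.11 0.02] xz -0.0096
```

Contact is at the predicted height, with the toe on the bed at z 30. I'll press 1 mm more and slide towards -y in small steps.

Call:
carry_out:
  deltas:
    - {"dx":0,"dy":0,"dz":1,"ax":0,"ay":0,"az":0,"gripper":5}
    - {"dx":0,"dy":2,"dz":0,"ax":0,"ay":0,"az":0,"gripper":5}
    - {"dx":0,"dy":2.5,"dz":0,"ax":0,"ay":0,"az":0,"gripper":5}
    - {"dx":0,"dy":2.5,"dz":0,"ax":0,"ay":0,"az":0,"gripper":5}

```text
clock: 15.75
tcp_pos: [0.5522, 0.0184, 0.0916]
ee_rot: [[1.0, 0.0, -0.009], [0.0, -1.0, 0.0], [-0.009, -0.0, -1.0]]
ft_force: [-0.8, 1.9, 0.8]
gripper_width: 0.173
gripper_force: 59.4
```

```bash
python3 st.py
```

```text
15.75 [552.2  18.4  91.6] F [-0.8  1.9  0.8] M [ 0.42 -0.46  0.37] xz -0.0086
```

Call:
carry_out:
  deltas:
    - {"dx":0,"dy":2.5,"dz":0,"ax":0,"ay":0,"az":0,"gripper":5}
    - {"dx":0,"dy":2.5,"dz":0,"ax":0,"ay":0,"az":0,"gripper":5}
    - {"dx":0,"dy":2.5,"dz":0,"ax":0,"ay":0,"az":0,"gripper":5}

```text
clock: 16.12
tcp_pos: [0.5518, 0.0108, 0.0914]
ee_rot: [[1.0, -0.0, -0.01], [-0.0, -1.0, 0.0], [-0.01, -0.0, -1.0]]
ft_force: [0.2, 2.7, 1.4]
gripper_width: 0.177
gripper_force: 59.5
```

```bash
python3 st.py
```

```text
16.125 [551.8  10.8  91.4] F [0.2 2.7 1.4] M [ 0.54 -0.6   0.44] xz -0.0096
```

Call:
carry_out:
  deltas:
    - {"dx":0,"dy":2.5,"dz":0,"ax":0,"ay":0,"az":0,"gripper":5}
    - {"dx":0,"dy":2.5,"dz":0,"ax":0,"ay":0,"az":0,"gripper":5}
    - {"dx":0,"dy":2.5,"dz":0,"ax":0,"ay":0,"az":0,"gripper":5}

```text
clock: 16.5
tcp_pos: [0.5516, 0.0034, 0.0913]
ee_rot: [[1.0, -0.0, -0.01], [-0.0, -1.0, 0.0], [-0.01, -0.0, -1.0]]
ft_force: [0.6, 2.8, 2.1]
gripper_width: 0.179
gripper_force: 59.6
```

```bash
python3 st.py
```

```text
16.5 [551.6   3.4  91.3] F [0.6 2.8 2.1] M [ 0.6  -0.59  0.44] xz -0.0099
```

Call:
carry_out:
  deltas:
    - {"dx":0,"dy":2.5,"dz":0,"ax":0,"ay":0,"az":0,"gripper":5}
    - {"dx":0,"dy":2.5,"dz":0,"ax":0,"ay":0,"az":0,"gripper":5}
    - {"dx":0,"dy":2.5,"dz":0,"ax":0,"ay":0,"az":0,"gripper":5}

```text
clock: 16.88
tcp_pos: [0.5516, -0.0042, 0.0913]
ee_rot: [[1.0, -0.0, -0.01], [-0.0, -1.0, -0.0], [-0.01, 0.0, -1.0]]
ft_force: [0.5, 2.5, 2.6]
gripper_width: 0.181
gripper_force: 59.6
```

```bash
python3 st.py
```

```text
16.875 [551.6  -4.2  91.3] F [0.5 2.5 2.6] M [ 0.57 -0.62  0.47] xz -0.01
```

Call:
carry_out:
  deltas:
    - {"dx":0,"dy":2.5,"dz":0,"ax":0,"ay":0,"az":0,"gripper":5}
    - {"dx":0,"dy":2.5,"dz":0,"ax":0,"ay":0,"az":0,"gripper":5}
    - {"dx":0,"dy":2.5,"dz":0,"ax":0,"ay":0,"az":0,"gripper":5}

```text
clock: 17.25
tcp_pos: [0.5516, -0.0116, 0.0913]
ee_rot: [[1.0, -0.0, -0.01], [-0.0, -1.0, 0.0], [-0.01, -0.0, -1.0]]
ft_force: [-0.0, 2.6, 0.8]
gripper_width: 0.173
gripper_force: 59.6
```

```bash
python3 st.py
```

```text
17.25 [551.6 -11.6  91.3] F [-0.   2.6  0.8] M [ 0.57 -0.65  0.41] xz -0.0101
```

Call:
carry_out:
  deltas:
    - {"dx":0,"dy":2.5,"dz":0,"ax":0,"ay":0,"az":0,"gripper":5}
    - {"dx":0,"dy":2.5,"dz":0,"ax":0,"ay":0,"az":0,"gripper":5}
    - {"dx":0,"dy":2.5,"dz":0,"ax":0,"ay":0,"az":0,"gripper":5}

```text
clock: 17.62
tcp_pos: [0.5516, -0.0191, 0.0913]
ee_rot: [[1.0, -0.0, -0.01], [-0.0, -1.0, 0.0], [-0.01, -0.0, -1.0]]
ft_force: [-0.2, 2.9, 2.0]
gripper_width: 0.178
gripper_force: 59.6
```

```bash
python3 st.py
```

```text
17.625 [551.6 -19.1  91.3] F [-0.2  2.9  2. ] M [ 0.66 -0.61  0.46] xz -0.01
```

Call:
carry_out:
  deltas:
    - {"dx":0,"dy":2.5,"dz":0,"ax":0,"ay":0,"az":0,"gripper":5}
    - {"dx":0,"dy":2.5,"dz":0,"ax":0,"ay":0,"az":0,"gripper":5}
    - {"dx":0,"dy":2.5,"dz":0,"ax":0,"ay":0,"az":0,"gripper":5}

```text
clock: 18.0
tcp_pos: [0.5516, -0.0267, 0.0913]
ee_rot: [[1.0, -0.0, -0.01], [-0.0, -1.0, 0.0], [-0.01, -0.0, -1.0]]
ft_force: [0.2, 3.4, 1.9]
gripper_width: 0.177
gripper_force: 59.6
```

```bash
python3 st.py
```

```text
18.0 [551.6 -26.7  91.3] F [0.2 3.4 1.9] M [ 0.64 -0.66  0.44] xz -0.0101
```

Call:
carry_out:
  deltas:
    - {"dx":0,"dy":2.5,"dz":0,"ax":0,"ay":0,"az":0,"gripper":5}
    - {"dx":0,"dy":2.5,"dz":0,"ax":0,"ay":0,"az":0,"gripper":5}
    - {"dx":0,"dy":2.5,"dz":0,"ax":0,"ay":0,"az":0,"gripper":5}

```text
clock: 18.38
tcp_pos: [0.5516, -0.0342, 0.0913]
ee_rot: [[1.0, -0.0, -0.01], [-0.0, -1.0, -0.0], [-0.01, 0.0, -1.0]]
ft_force: [0.5, 3.2, 0.9]
gripper_width: 0.176
gripper_force: 59.6
```

```bash
python3 st.py
```

```text
18.375 [551.6 -34.2  91.3] F [0.5 3.2 0.9] M [ 0.57 -0.61  0.49] xz -0.01
```

Call:
carry_out:
  deltas:
    - {"dx":0,"dy":2.5,"dz":0,"ax":0,"ay":0,"az":0,"gripper":5}
    - {"dx":0,"dy":2.5,"dz":0,"ax":0,"ay":0,"az":0,"gripper":5}
    - {"dx":0,"dy":2.5,"dz":0,"ax":0,"ay":0,"az":0,"gripper":5}

```text
clock: 18.75
tcp_pos: [0.5516, -0.0416, 0.0913]
ee_rot: [[1.0, -0.0, -0.01], [-0.0, -1.0, 0.0], [-0.01, -0.0, -1.0]]
ft_force: [0.3, 3.6, 0.9]
gripper_width: 0.177
gripper_force: 59.6
```

```bash
python3 st.py
```

```text
18.75 [551.6 -41.6  91.3] F [0.3 3.6 0.9] M [ 0.57 -0.62  0.45] xz -0.01
```

Call:
carry_out:
  deltas:
    - {"dx":0,"dy":2.5,"dz":0,"ax":0,"ay":0,"az":0,"gripper":5}
    - {"dx":0,"dy":2.5,"dz":0,"ax":0,"ay":0,"az":0,"gripper":5}
    - {"dx":0,"dy":2.5,"dz":0,"ax":0,"ay":0,"az":0,"gripper":5}

```text
clock: 19.12
tcp_pos: [0.5516, -0.0492, 0.0913]
ee_rot: [[1.0, -0.0, -0.01], [-0.0, -1.0, -0.0], [-0.01, 0.0, -1.0]]
ft_force: [-0.2, 2.8, 2.4]
gripper_width: 0.179
gripper_force: 59.6
```

```bash
python3 st.py
```

```text
19.125 [551.6 -49.2  91.3] F [-0.2  2.8  2.4] M [ 0.57 -0.66  0.46] xz -0.01
```

Call:
carry_out:
  deltas:
    - {"dx":0,"dy":2.5,"dz":0,"ax":0,"ay":0,"az":0,"gripper":5}
    - {"dx":0,"dy":2.5,"dz":0,"ax":0,"ay":0,"az":0,"gripper":5}
    - {"dx":0,"dy":2.5,"dz":0,"ax":0,"ay":0,"az":0,"gripper":5}

```text
clock: 19.5
tcp_pos: [0.5516, -0.0567, 0.0913]
ee_rot: [[1.0, -0.0, -0.01], [-0.0, -1.0, -0.0], [-0.01, 0.0, -1.0]]
ft_force: [0.3, 3.9, 2.5]
gripper_width: 0.177
gripper_force: 59.6
```

```bash
python3 st.py
```

```text
19.5 [551.6 -56.7  91.3] F [0.3 3.9 2.5] M [ 0.54 -0.62  0.45] xz -0.0101
```

Call:
carry_out:
  deltas:
    - {"dx":0,"dy":2.5,"dz":0,"ax":0,"ay":0,"az":0,"gripper":5}
    - {"dx":0,"dy":2.5,"dz":0,"ax":0,"ay":0,"az":0,"gripper":5}
    - {"dx":0,"dy":2.5,"dz":0,"ax":0,"ay":0,"az":0,"gripper":5}

```text
clock: 19.88
tcp_pos: [0.5516, -0.0642, 0.0913]
ee_rot: [[1.0, -0.0, -0.01], [-0.0, -1.0, -0.0], [-0.01, 0.0, -1.0]]
ft_force: [-0.4, 3.6, 1.6]
gripper_width: 0.174
gripper_force: 59.6
```

```bash
python3 st.py
```

```text
19.875 [551.6 -64.2  91.3] F [-0.4  3.6  1.6] M [ 0.56 -0.57  0.41] xz -0.01
```

Call:
carry_out:
  deltas:
    - {"dx":0,"dy":2.5,"dz":0,"ax":0,"ay":0,"az":0,"gripper":5}
    - {"dx":0,"dy":2.5,"dz":0,"ax":0,"ay":0,"az":0,"gripper":5}
    - {"dx":0,"dy":2.5,"dz":0,"ax":0,"ay":0,"az":0,"gripper":5}

```text
clock: 20.25
tcp_pos: [0.5516, -0.0717, 0.0913]
ee_rot: [[1.0, -0.0, -0.01], [-0.0, -1.0, -0.0], [-0.01, 0.0, -1.0]]
ft_force: [-0.4, 3.0, 1.9]
gripper_width: 0.181
gripper_force: 59.6
```

```bash
python3 st.py
```

```text
20.25 [551.6 -71.7  91.3] F [-0.4  3.   1.9] M [ 0.54 -0.59  0.43] xz -0.01
```

Call:
carry_out:
  deltas:
    - {"dx":0,"dy":2.5,"dz":0,"ax":0,"ay":0,"az":0,"gripper":5}
    - {"dx":0,"dy":2.5,"dz":0,"ax":0,"ay":0,"az":0,"gripper":5}
    - {"dx":0,"dy":2.5,"dz":0,"ax":0,"ay":0,"az":0,"gripper":5}

```text
clock: 20.62
tcp_pos: [0.5505, -0.0792, 0.0905]
ee_rot: [[1.0, -0.001, -0.013], [-0.001, -1.0, 0.0], [-0.013, -0.0, -1.0]]
ft_force: [-0.6, 1.2, -2.0]
gripper_width: 0.176
gripper_force: 58.9
```

```bash
python3 st.py
```

```text
20.625 [550.5 -79.2  90.5] F [-0.6  1.2 -2. ] M [0.31 0.37 0.29] xz -0.0127
```

The toe has dropped: Fz went to -2, My flipped sign, and the tilt increased. Lowering here.

Call:
carry_out:
  deltas:
    - {"dx":0,"dy":0,"dz":1,"ax":0,"ay":0,"az":0,"gripper":5}
    - {"dx":0,"dy":0,"dz":1,"ax":0,"ay":0,"az":0,"gripper":5}
    - {"dx":0,"dy":0,"dz":0,"ax":0,"ay":0,"az":0,"gripper":5}

```text
clock: 21.0
tcp_pos: [0.5514, -0.0789, 0.0891]
ee_rot: [[1.0, -0.0, -0.011], [-0.0, -1.0, 0.0], [-0.011, -0.0, -1.0]]
ft_force: [-0.6, 1.3, -2.7]
gripper_width: 0.177
gripper_force: 58.8
```

```bash
python3 st.py
```

```text
21.0 [551.4 -78.9  89.1] F [-0.6  1.3 -2.7] M [0.12 0.28 0.1 ] xz -0.0105
```

Call:
carry_out:
  deltas:
    - {"dx":0,"dy":-1,"dz":1,"ax":0,"ay":0,"az":0,"gripper":5}
    - {"dx":0,"dy":0,"dz":2,"ax":0,"ay":0,"az":0,"gripper":5}
    - {"dx":0,"dy":0,"dz":2,"ax":0,"ay":0,"az":0,"gripper":5}
    - {"dx":0,"dy":0,"dz":1.5,"ax":0,"ay":0,"az":0,"gripper":5}
    - {"dx":0,"dy":0,"dz":0,"ax":0,"ay":0,"az":0,"gripper":5}

```text
clock: 21.62
tcp_pos: [0.5514, -0.078, 0.0827]
ee_rot: [[1.0, -0.0, -0.01], [-0.0, -1.0, 0.0], [-0.01, -0.0, -1.0]]
ft_force: [0.1, -0.1, -3.0]
gripper_width: 0.175
gripper_force: 58.8
```

```bash
python3 st.py
```

```text
21.625 [551.4 -78.   82.7] F [ 0.1 -0.1 -3. ] M [ 0.05  0.22 -0.05] xz -0.0103
```

Call:
carry_out:
  deltas:
    - {"dx":0,"dy":0,"dz":1.5,"ax":0,"ay":0,"az":0,"gripper":5}
    - {"dx":0,"dy":0,"dz":1,"ax":0,"ay":0.005,"az":0,"gripper":5}
    - {"dx":0,"dy":0,"dz":0,"ax":0,"ay":0,"az":0,"gripper":5}

```text
clock: 22.0
tcp_pos: [0.5516, -0.078, 0.0804]
ee_rot: [[1.0, -0.0, -0.005], [-0.0, -1.0, -0.0], [-0.005, 0.0, -1.0]]
ft_force: [-1.2, 0.1, -2.5]
gripper_width: 0.174
gripper_force: 59.0
```

```bash
python3 st.py
```

```text
22.0 [551.6 -78.   80.4] F [-1.2  0.1 -2.5] M [0.08 0.11 0.01] xz -0.0046
```

Call:
carry_out:
  deltas:
    - {"dx":0,"dy":0,"dz":1,"ax":0,"ay":0.005,"az":0,"gripper":5}
    - {"dx":0,"dy":0,"dz":0,"ax":0,"ay":0,"az":0,"gripper":5}

```text
clock: 22.25
tcp_pos: [0.5515, -0.078, 0.0794]
ee_rot: [[1.0, -0.0, 0.0], [-0.0, -1.0, -0.0], [0.0, 0.0, -1.0]]
ft_force: [-0.4, -0.9, -1.7]
gripper_width: 0.175
gripper_force: 59.0
```

```bash
python3 st.py
```

```text
22.25 [551.5 -78.   79.4] F [-0.4 -0.9 -1.7] M [-0.03  0.06 -0.07] xz 0.0004
```

Near home, with contact just beginning. I'll lower a little more to seat the toe, then open gently.

Call:
carry_out:
  deltas:
    - {"dx":0,"dy":0,"dz":1,"ax":0,"ay":0,"az":0,"gripper":5}
    - {"dx":0,"dy":0,"dz":0,"ax":0,"ay":0,"az":0,"gripper":5}

```text
clock: 22.5
tcp_pos: [0.5515, -0.078, 0.0789]
ee_rot: [[1.0, -0.0, 0.0], [-0.0, -1.0, -0.0], [0.0, 0.0, -1.0]]
ft_force: [-2.7, -0.2, 4.8]
gripper_width: 0.177
gripper_force: 59.7
```

```bash
python3 st.py
```

```text
22.5 [551.5 -78.   78.9] F [-2.7 -0.2  4.8] M [ 0.02  0.25 -0.03] xz 0.0003
```

Call:
carry_out:
  deltas:
    - {"dx":0,"dy":0,"dz":0,"ax":0,"ay":0,"az":0,"gripper":25}
    - {"dx":0,"dy":0,"dz":0,"ax":0,"ay":0,"az":0,"gripper":40}
    - {"dx":0,"dy":0,"dz":0,"ax":0,"ay":0,"az":0,"gripper":40}
    - {"dx":0,"dy":0,"dz":-10,"ax":0,"ay":0,"az":0,"gripper":40}
    - {"dx":0,"dy":0,"dz":-40,"ax":0,"ay":0,"az":0,"gripper":40}
    - {"dx":0,"dy":0,"dz":-50,"ax":0,"ay":0,"az":0,"gripper":40}
    - {"dx":0,"dy":0,"dz":-50,"ax":0,"ay":0,"az":0,"gripper":40}
    - {"dx":-40,"dy":0,"dz":0,"ax":0,"ay":0,"az":0,"gripper":40}
    - {"dx":-40,"dy":0,"dz":0,"ax":0,"ay":0,"az":0,"gripper":40}
    - {"dx":0,"dy":0,"dz":0,"ax":0,"ay":0,"az":0,"gripper":40}

```text
clock: 23.75
tcp_pos: [0.4693, -0.0775, 0.2291]
ee_rot: [[1.0, -0.001, -0.0], [-0.001, -1.0, -0.0], [-0.0, 0.0, -1.0]]
ft_force: [1.4, 0.1, 0.8]
gripper_width: 0.464
gripper_force: 0.0
```

```bash
python3 - <<'E'
from h import *
from station import ctrl
s,t=wsnap("w9");print(s["clock"],s["tcp_pos"],s["ft_force"])
d=ctrl.snapshot("scene");np.savez("s9.npz",**d)
a=d["frame"][:,:,::-1];w=cv2.imread("pics/w9.png")
A=cv2.resize(a[110:300,150:400],None,fx=3,fy=3,interpolation=cv2.INTER_CUBIC)[:,:]
cv2.imwrite("pics/fin.png",np.hstack([cv2.resize(A,(440,334)),cv2.resize(w,(360,270))[:]] if 0 else [cv2.resize(A,(440,334)),cv2.copyMakeBorder(cv2.resize(w,(360,270)),0,64,0,0,0)]))
E
```

```text
23.75 [ 0.46925027 -0.07750204  0.22912593] [1.43220593 0.0712008  0.78477728]
```

View pics/fin.png

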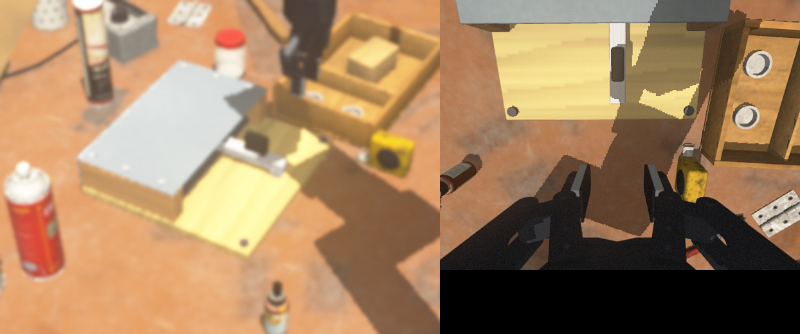

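The final picture shows the bar straight under the guard with its heel flat on the apron and its tab upright at about (617,65) in the right half. The offcut is in the tray and the bystanders are unmoved. Seating contact came at TCP z 78.9 against the expected 78.8, with no tilt, so the toe is home. Handing in.

```bash
python3 -c "
from station import ctrl
print(ctrl.job_done())"
```

```text
the job is handed in; nothing more can be done
None
```

The offcut is in the tray's large compartment, and the stop bar lies level with its toe home in the notch (found near jig y -28 mm). The four bystanders look untouched in the final picture, and I handed the job in at about 24 s; no verdict came back.

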